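Sound the narrow bore of a heating block with a depth gauge

ROBOT

A 6-joint arm with a two-finger parallel gripper is mounted at the origin on a cart in front of the work surface, level with it; the furniture and walls round the work are solid. World frame = base frame: x ahead of the robot, y to its left, z up, the work surface at z = 0. Lengths are in mm, angles in rad, forces in N, time in s.
With the tool pointing down it reaches from about 350 to 775 mm from the base axis. Payload 7.3 kg.
Tool frame: the origin (TCP) lies midway between the tips of the shut fingers; the grasp point (between the pads) lies 19 mm behind it (grasp_offset is the z of the grasp point in the tool frame, in mm); z points along the fingers, y is the direction in which the jaws open and shut (so a half turn about z gives the same grasp; the last joint's range is limited). The gripper opens to 92 mm and grips with 3 to 60 N. Pads are 19 mm wide; open, the fingers measure 130 mm over their backs; the gripper's body (75 mm by 190 mm) begins 47 mm behind the grasp point.
Start: joints at [1.003, 0.342, 1.524, -0, 1.275, -0.146], TCP at [214.925, 479.012, 226.741] pointing down, gripper open.
Joint ranges: [-2.53, 2.53], [-0.77, 2.02], [0.04, 2.7], [-1, 4.14], [0.28, 2.66], [-3.11, 3.11]. Speed limits (rad/s): [2.57, 2.57, 3.14, 3.14, 3.14, 3.14].

INTERFACE

Orientations are given as [roll, pitch, yaw] about the fixed x, y, z axes, in that order (R = Rz(yaw) Ry(pitch) Rx(roll)).
In Python, from plant import get_obs, capture, camera_model, close_job, boxes_of, regions_of, place_of, grasp_offset gives the robot as it stands. The module is installed in compiled form; this text tells all that it offers.
- The arm moves only by the tool send_rows, never from a script. Its argument "targets" is a list that holds one entry, the list of rows, each a list of 7 numbers: the turn, a rotation vector about the tool's x, y, z in degrees, then the shift along the tool's x, y, z in mm, then the closure, from -1 (fully open) to 1 (shut). A call has 1 to 5 rows; each row is the pose to reach, as a shift and turn from the pose commanded when the call began, along the tool's axes at that moment; what a row does not reach only later rows make up. A row lasts 1/12 s, in which the tool goes at most 41.7 mm and 7.16 degrees, less where a joint would pass 70% of its speed; a pose out of reach is approached as far as the arm can. A call with a gripper value outside its range is refused whole. The fingers move at their own pace and stop on an object; the grip force is fixed at half the most. Time passes only in rows, so rows that repeat a pose let the fingers close. It gives the time, the measured TCP pose, the force and the opening at its end, in the units of the state.
- get_obs(): the state, without advancing time (a new reading comes with each control period).
- capture(name): name is "scene" or "top" or "wrist"; returns the picture (420x560x3 uint8, red, green, blue); there is no depth.
- camera_model(name): a dict with "K" (3x3 intrinsics, pixels), "world_to_cam" (4x4, takes a point from world to camera coordinates). Camera axes: x right, y up, looking along -z (the intrinsics and any distortion apply to the point x, -y, -z); pixel columns grow to the right and rows downward; lengths in mm; the calibration is good to about 2 mm. A picture is of the moment at which its call begins: read the wrist's pose just before it. camera_model takes no time and is no camera call; for the wrist camera it gives the pose at the moment of the call.
- close_job(): hands the job in, once; it reports no verdict.
Trained networks look in the newest picture that a camera, given by its name, has taken for a name from the list of things; names that differ only in an ending like _2 or _b are one class to them, and where a whole thing is asked for, a point or a joint stands for the part that bears it (a point fixed in the world has none). Each returns a list of dicts, best first, with "conf" (0 to 1); they miss things now and then, are a little off and sometimes report something else, mostly with a low value. They report only what shows in the picture. A call takes as long as a camera call. They do not tell look-alikes from the thing itself.
- boxes_of(label, camera): "location" ([row, column] in pixels, amid what is visible of it).
- regions_of(label, camera): "region" (420x560 bool, what is visible of it) and "location" ([row, column] in pixels, amid what is visible of it).
- place_of(label, camera): "location" ([row, column] in pixels: a listed point, or the origin of a listed thing).
The state is a dict: "time": time; "joint_positions": joint angles; "dq": joint speeds; "tau": joint torques, N m; "tool_pos": TCP position; "tcp_rot": TCP orientation; "contact_force": force on the tool from outside, world axes, zero at the start; "moment": the same for the moment, N m; "grip_width": finger opening in mm.
Only numpy, scipy, OpenCV 4.12 (cv2) and the standard library are available. Lean on these libraries where they do the work, as an engineer would, in place of code of your own. Each camera call takes 0.05 s, during which the arm holds its last target.

TASK

Take the depth gauge out of its stand and lower its rod into the narrow bore of the aluminium heating block, pushing on through the drag of the stop collar until the rod bottoms out. Hold it on the bottom with a light steady push of about 10 N for a full second, never pressing hard, then let go and leave the gauge standing upright in the bore, on the bottom with its collar resting on the block, so the depth can be read. Leave the other things on the bench where they are.

Things in the scene. Friction and masses are not known exactly. Their poses are not given: they have to be found in the camera images.
- gauge: Depth gauge, loose, 0.12 to 0.2 kg, upright in the stand at the start. Steel rod of 10 mm diameter with a ball nose; black square handle 24 x 24 mm, flat sides facing the gauge's x and y, from 92 to 140 mm above the tip (its top end). Origin at the rod's tip, z along the rod to the handle. Play in stand or bore lets it lean up to 0.05 rad.
- rod_tip (a point): Lowest point of the gauge's rod (the nose), same point and axes as body gauge.
- collar (a joint): Dark round stop collar on the rod, 34 mm diameter, 12 mm thick; its small thumb screw reaches 23 mm from the rod's axis. It slides on the rod with about 3 N of drag either way and stays where left. Value in m: rod tip to collar underside, minus 0.032; grows toward the handle (0 to 0.045). Starts at 0.001 to 0.006, so the collar meets the block before the rod meets the bottom.
- collar_face (a point): Centre of the collar's underside, on the rod's axis; z up along the rod.
- stand: Fixed grey parking stand: foot plate 84 x 66 x 6 mm, on it a block 36 x 36 mm whose top is 38 mm above the bench, with a round socket of 11.5 mm diameter, 30 mm deep, in its middle (socket floor 8 mm above the bench). Origin at the centre of its underside, on the socket's axis. Left or right of the heating block.
- block: Fixed aluminium heating block, 60 (x) x 124 (y) x 80 (z) mm, with three vertical round blind bores in a row along its y, opening in its top: the narrow one, 12 mm diameter, at y = +38 mm, and two wide ones, 22 mm diameter, at y = 0 and y = -38 mm. Origin at the centre of its underside, z up.
- bore_mouth (a point): Centre of the mouth of the narrow bore, in the plane of the block's top, 80 mm above the bench. The bore goes straight down; its depth is between 46 and 66 mm, differs every time and is not given: it must be felt. The bottom is flat, rigid metal.
- bore_end: The closed lower end of the narrow bore: part of the block. Its origin is on the bore's axis at the block's underside (bench height), so it does not tell where inside the block the bottom of the bore lies.
- specimen_cup: Bystander: small cup with a screw cap, 64 mm diameter, 63 mm tall, origin at the centre of its underside.
- rack: Bystander: empty tube rack, 122 x 54 x 68 mm, origin at the centre of its underside.
- slide_box: Bystander: flat grey box, 77 x 88 x 34 mm, origin at the centre of its underside.
Things that resemble listed ones, but are neither listed nor needed, are in the scene too. There is more than one size of the gauge; the job needs the larger.

How it is judged (in metres and radians):
On the way, in this order (a step that is already met when the one before it is completed fails the run):
1. the rod has entered the narrow bore (horizontal distance between rod_tip and bore_mouth below 0.004 m and z of rod_tip in the frame of bore_mouth below -0.01 m).
2. the rod is held on the bottom of the bore with 4 to 18 N for 0.8 s (contact force between gauge and bore_end between 4 and 18 N), for 0.8 s.
At the end, for the whole second after the job is handed in: The gauge stands still, upright within 0.1 rad, in the narrow bore: its tip within 4 mm of the bore's axis and more than 43 mm below the mouth, its collar's underside within 2 mm of the block's top (as the collar drags on the rod, this is so only if the rod was left on the bottom) (horizontal distance between rod_tip and bore_mouth below 0.004 m and z of rod_tip in the frame of bore_mouth below -0.043 m and z of collar_face in the frame of bore_mouth between -0.002 and 0.002 m and angle between gauge's own z axis and vertical below 0.1 rad and linear speed of gauge below 0.02 m/s); the robot touches nothing.
It fails at once if the rod is pressed on the bottom of the bore with more than 25 N (contact force between gauge and bore_end above 25 N).
It fails at once if the gauge is pressed against the block with more than 25 N (contact force between gauge and block above 25 N).
It fails at once if a bystander is moved by more than 20 mm (distance of any of specimen_cup, rack, slide_box from where it was at the start of the episode above 0.02 m).
It also fails if it takes over 64 s, if anything falls off the work surface, if the arm or the gripper's body presses on something with over 40 N, if the wrist force passes 120 N, or if a joint passes its speed limit or range.

## Working session

There is one attempt and no reset: what is moved stays moved. The work goes in short steps, Python scripts to look and compute and a tool call to move; the robot and the scene stay as the last step left them, time stands still between calls to the robot, and variables do not carry over. Pictures are saved under pics/ and viewed, and the job is handed in when it is done.

Besides the shell and the picture viewer there is one more tool, called after "Call:" in YAML: its name, and indented under it one key for each argument. send_rows: Moves the arm, as the interface text tells. Its arguments: {"type":"object","properties":{"targets":{"type":"array","items":{"type":"array","items":{"type":"array","items":{"type":"number"}}}}},"required":["targets"]}

```bash
mkdir -p pics; ls
cat > h.py <<'E'
import numpy as np, cv2
from plant import *
def snap(n,f):
    im=capture(n); cv2.imwrite(f'pics/{f}.png',cv2.cvtColor(im,cv2.COLOR_RGB2BGR)); return im
def ray(cm,rc):
    K=np.array(cm['K']);T=np.array(cm['world_to_cam']);R=T[:3,:3];t=T[:3,3]
    d=np.linalg.inv(K)@np.array([rc[1],rc[0],1.0]); d=np.array([d[0],-d[1],-d[2]])
    return -R.T@t, R.T@d
def at_z(cm,rc,z):
    o,d=ray(cm,rc); return o+d*(z-o[2])/d[2]
def proj(cm,p):
    K=np.array(cm['K']);T=np.array(cm['world_to_cam']);c=T[:3,:3]@np.array(p)+T[:3,3]
    u=K@np.array([c[0],-c[1],-c[2]]); return u[1]/u[2],u[0]/u[2]
E
python3 - <<'E'
from h import *
for c in ['scene','top','wrist']:
    snap(c,c+'0'); m=camera_model(c); print(c,m.keys(),np.round(m['K'],1).tolist(),np.round(m['world_to_cam'],3).tolist())
o=get_obs(); print(o, grasp_offset)
E
```

```text
pics
scene dict_keys(['K', 'world_to_cam']) [[429.6, 0.0, 276.8], [0.0, 429.6, 208.9], [0.0, 0.0, 1.0]] [[0.656, -0.754, 0.015, -346.517], [0.419, 0.381, 0.824, -266.201], [-0.627, -0.535, 0.566, -985.361], [0.0, 0.0, 0.0, 1.0]]
top dict_keys(['K', 'world_to_cam']) [[465.9, 0.0, 289.1], [0.0, 465.9, 210.9], [0.0, 0.0, 1.0]] [[-0.011, -1.0, 0.001, 13.437], [0.99, -0.01, 0.139, -553.983], [-0.139, 0.003, 0.99, -1459.603], [0.0, 0.0, 0.0, 1.0]]
wrist dict_keys(['K', 'world_to_cam']) [[338.3, 0.0, 281.8], [0.0, 338.3, 207.4], [0.0, 0.0, 1.0]] [[0.409, 0.913, -0.0, -524.671], [-0.87, 0.39, -0.304, 38.671], [-0.277, 0.124, 0.953, -391.396], [0.0, 0.0, 0.0, 1.0]]
{'time': 0.15, 'joint_positions': array([ 1.00302295e+00,  3.42553588e-01,  1.52477571e+00, -2.38692237e-05,
        1.27535631e+00, -1.45980227e-01]), 'dq': array([ 0.00076197, -0.00144964, -0.00176211, -0.00138737, -0.00014822,
        0.00024441]), 'tau': array([ 1.73436638e-03, -4.31469190e+01, -2.44352800e+01,  7.17201526e-02,
        5.37220202e-02, -9.61083219e-05]), 'tool_pos': array([214.75668987, 478.7564315 , 226.21695232]), 'tcp_rot': array([-3.14050800e+00, -1.36399287e-04,  2.71980640e+00]), 'contact_force': array([-0.8260519 ,  0.10482134, -0.68182041]), 'moment': array([ 0.02434518, -0.06932301,  0.04779469]), 'grip_width': 92.12785240954481} -18.8
```

View pics/scene0.png

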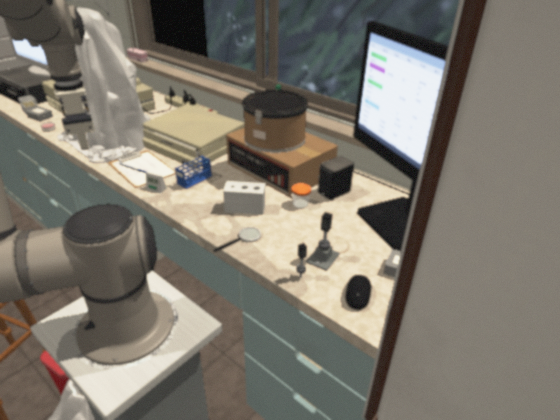

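View pics/top0.png

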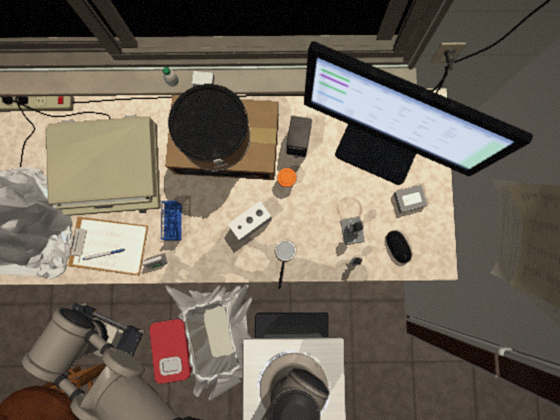

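View pics/wrist0.png

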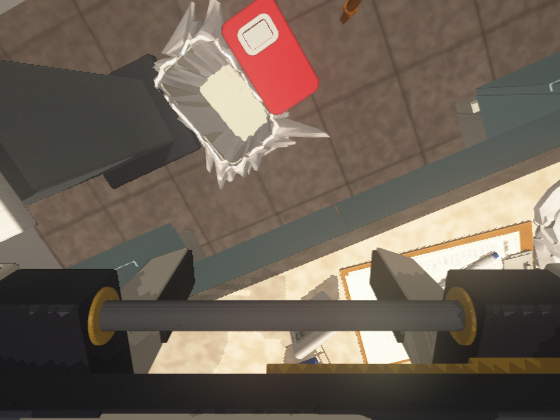

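Run:
```python
from h import *
zs=dict(gauge=None)
for c in ['scene','top']:
    m=camera_model(c)
    for l,z in [('gauge',8),('collar_face',42),('collar',46),('stand',0),('block',0),('bore_mouth',80),('specimen_cup',0),('rack',0),('slide_box',0)]:
        for f in (place_of,boxes_of):
            try:
                for r in f(l,c)[:4]:
                    print(c,l,f.__name__,round(r['conf'],2),np.round(r['location'],1),np.round(at_z(m,r['location'],z)[:2],1))
            except Exception as e: print(c,l,f.__name__,e)
print(get_obs()['time'])
```

```text
scene gauge call 0.68 [272.9 302.1] [ 400.1 -198.9]
scene gauge call 0.57 [255.8 322.7] [ 491.9 -198.8]
scene gauge call 0.79 [229.4 324.9] [ 594.  -132.7]
scene gauge call 0.66 [254.9 302.9] [ 458.3 -155.9]
scene collar_face call 0.42 [244.1 323.6] [ 499.2 -193.3]
scene collar_face call 0.38 [269.9 298.9] [ 373.5 -207.5]
scene collar_face call 0.42 [245.1 324.1] [ 496.6 -196.8]
scene collar_face call 0.16 [197.2 242.9] [518.2 134.6]
scene collar call it knows: block, bore_end, bore_mouth, collar_face, gauge, rack, rod_tip, slide_box, specimen_cup, stand
scene collar call 0.68 [242.  324.1] [ 503.3 -191.6]
scene collar call 0.45 [268.9 304.3] [ 382.  -217.9]
scene stand call 0.78 [259.8 325.5] [ 491.4 -209.4]
scene stand call 0.68 [255.3 323.1] [ 502.3 -193.3]
scene block call 0.81 [208.3 247.2] [526.1 124.7]
scene block call 0.64 [179.1 196.8] [537.2 385.5]
scene block call 0.67 [195.4 245.9] [578.2 181.6]
scene bore_mouth call 0.82 [187.3 231.9] [494.5 157.5]
scene bore_mouth call 0.97 [198.3 243.7] [474.6  86.4]
scene bore_mouth call 0.69 [175.  194.8] [466.4 300.8]
scene specimen
[... 880 characters left out ...]
p, slide_box, specimen_cup, stand
top collar call 0.75 [221.1 171.6] [524.1 382.8]
top stand call 0.6 [226.2 352.1] [ 506.6 -198.8]
top stand call 0.61 [233.1 350.5] [ 483.9 -192.9]
top block call 0.74 [222.8 251.5] [521.2 131.6]
top block call 0.77 [218.4 250.1] [535.9 136.2]
top bore_mouth call 0.69 [224.1 240. ] [508.3 161.1]
top bore_mouth call 0.67 [222.3 250. ] [513.6 130. ]
top specimen_cup call 0.71 [181.8 286.9] [657.3  13.9]
top specimen_cup call 0.85 [179.4 286.7] [665.5  14.5]
top rack call 0.59 [224.  172.9] [520.  389.8]
top rack call 0.62 [219.6 172.8] [534.5 390.5]
top slide_box call 0.71 [197.4 410.8] [ 600.4 -396.2]
top slide_box call 0.75 [196.6 414.6] [ 603.  -408.9]
1.85
```

Run:
```python
import cv2,numpy as np
a=cv2.imread('pics/top0.png');b=cv2.imread('pics/scene0.png')
c1=cv2.resize(a[190:250,215:285],None,fx=5.7,fy=5.7,interpolation=2)
c2=cv2.resize(a[190:290,310:380],None,fx=5.7,fy=5.7,interpolation=2)
c3=cv2.resize(b[170:290,210:350],None,fx=5,fy=5,interpolation=2)
cv2.imwrite('pics/c1.png',np.hstack([cv2.copyMakeBorder(c1,0,c2.shape[0]-c1.shape[0],0,0,0),c2]));cv2.imwrite('pics/c3.png',c3)
from h import *
o=get_obs(); from scipy.spatial.transform import Rotation as R
T=np.array(camera_model('wrist')['world_to_cam']); Rt=R.from_euler('xyz',o['tcp_rot']).as_matrix()
print((Rt.T@(-T[:3,:3].T@T[:3,3]-o['tool_pos'])).round(1)); print((T[:3,:3]@Rt).round(3)); print(Rt.round(3))
```

```text
[  82.2   -0.2 -158.3]
[[ 0.     1.    -0.001]
 [ 0.953 -0.     0.304]
 [ 0.304 -0.001 -0.953]]
[[-0.912  0.409  0.   ]
 [ 0.409  0.912  0.   ]
 [-0.     0.    -1.   ]]
```

View pics/c1.png

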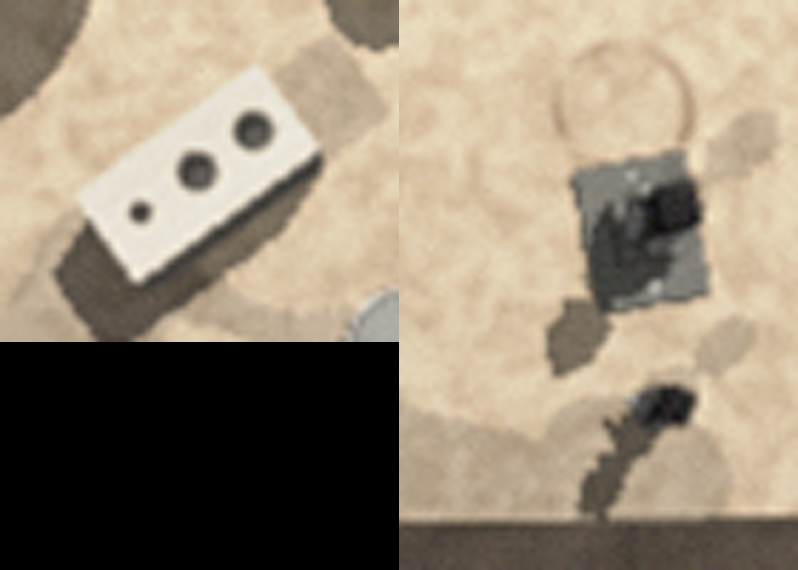

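View pics/c3.png

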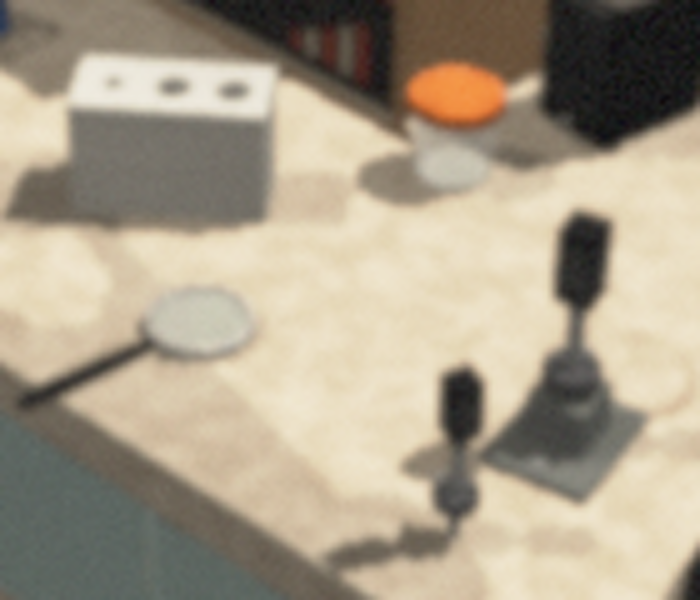

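Call:
send_rows:
  targets:
    - [[0,0,7,-36,-16,-7,-1],[0,0,14,-72,-32,-14,-1],[0,0,21,-108,-48,-21,-1],[0,0,28,-144,-64,-28,-1],[0,0,35,-180,-80,-35,-1]]

```text
time: 2.27
tool_pos: [347.2, 330.9, 262.2]
tcp_rot: [3.141, -0.0, 2.104]
contact_force: [0.1, 0.5, 0.6]
grip_width: 91.7
```

```bash
cat >> h.py <<'E'
from scipy.spatial.transform import Rotation as Ro
def togo(p,yawdeg=None):
    o=get_obs(); R=Ro.from_euler('xyz',o['tcp_rot']).as_matrix()
    print('t',round(o['time'],2),'pos',o['tool_pos'].round(1),'rot',np.degrees(o['tcp_rot']).round(2),'F',o['contact_force'].round(1),'w',round(o['grip_width'],1))
    print('shift',(R.T@(np.array(p)-o['tool_pos'])).round(1))
    if yawdeg is not None:
        Rt=Ro.from_euler('xyz',[np.pi,0,np.radians(yawdeg)]).as_matrix()
        print('turn',np.degrees(Ro.from_matrix(R.T@Rt).as_rotvec()).round(2))
E
python3 -c "
from h import *
togo([500,160,300],99)"
```

```text
t 2.27 pos [347.2 330.9 262.2] rot [179.97  -0.   120.52] F [0.1 0.5 0.6] w 91.7
shift [-224.8   44.8  -37.8]
turn [ 2.000e-02 -1.000e-02  2.152e+01]
```

Call:
send_rows:
  targets:
    - [[0,0,5,-40,8,-7,-1],[0,0,10,-80,16,-14,-1],[0,0,14,-120,24,-21,-1],[0,0,18,-160,32,-28,-1],[0,0,21.5,-200,40,-35,-1]]

```text
time: 2.68
tool_pos: [484.3, 179.3, 297.3]
tcp_rot: [3.141, -0.0, 1.73]
contact_force: [2.0, 1.3, -0.2]
grip_width: 92.1
```

Call:
send_rows:
  targets:
    - [[0,0,0,0,0,0,-1],[0,0,0,0,0,0,-1]]

```text
time: 2.85
tool_pos: [484.3, 179.5, 296.6]
tcp_rot: [3.141, -0.0, 1.73]
contact_force: [-0.0, 0.4, -0.1]
grip_width: 91.8
```

Run:
```python
from h import *
togo([500,160,300],99)
m=camera_model('wrist'); snap('wrist','w1')
for l,z in [('bore_mouth',80),('block',0)]:
  for r in place_of(l,'wrist')[:4]: print(l,round(r['conf'],2),np.round(r['location'],1),at_z(m,r['location'],z).round(1))
```

```text
t 2.85 pos [484.3 179.5 296.6] rot [ 1.7999e+02 -1.0000e-02  9.9130e+01] F [-0.   0.4 -0.1] w 91.8
shift [-21.7  12.4  -3.4]
turn [ 0.01 -0.01  0.13]
bore_mouth 0.64 [193.8 293.8] [501.8 161.5  80. ]
block 0.78 [198.6 304.1] [523.7 135.8   0. ]
```

View pics/w1.png

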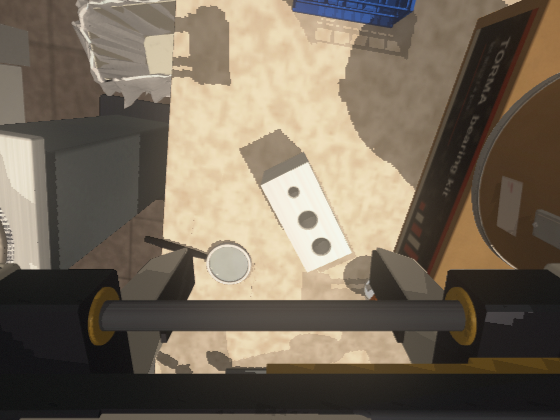

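The wrist view shows the block with the narrow bore at about (row 192, col 293) and the two wide ones at (219, 308) and (247, 321). Next I'll refine this by sub-pixel blobs.

```bash
cat >> h.py <<'E'
def bores(im,m,z=80):
    g=cv2.cvtColor(im,cv2.COLOR_RGB2GRAY); 
    out=[]
    b=(g<130).astype(np.uint8)
    n,l,s,c=cv2.connectedComponentsWithStats(b)
    for i in range(1,n):
        x,y,w,h,a=s[i]
        if 20<a<900 and w<45 and h<45 and a>0.6*w*h and y<270:
            ring=g[max(y-3,0):y+h+3,max(x-3,0):x+w+3]
            wt=np.clip(220.-g[y-3:y+h+3,x-3:x+w+3].astype(float),0,None)
            yy,xx=np.mgrid[y-3:y+h+3,x-3:x+w+3]
            cc=((wt*yy).sum()/wt.sum(),(wt*xx).sum()/wt.sum())
            out.append((a,cc,c[i][::-1],at_z(m,c[i][::-1],z),at_z(m,cc,z)))
    return out
E
python3 - <<'E'
from h import *
im=cv2.cvtColor(cv2.imread('pics/w1.png'),cv2.COLOR_BGR2RGB); m=camera_model('wrist')
for a in bores(im,m): print(a[0],np.round(a[1],1),np.round(a[2],1),a[3].round(1),a[4].round(1))
E
```

```text
65 [ 15.7 219.3] [ 14.6 220.6] [396.6 332.2  80. ] [395.4 331.   80. ]
66 [191.5 293.2] [191.1 293.1] [498.3 167.1  80. ] [498.5 166.7  80. ]
219 [219.2 307.3] [218.9 307.2] [520.5 136.7  80. ] [520.8 136.3  80. ]
214 [245.8 320.8] [245.6 320.7] [542.9 105.8  80. ] [543.1 105.5  80. ]
```

Call:
send_rows:
  targets:
    - [[0,0,0,-38,-1,0,-1],[0,0,0,-78,-2,0,-1],[0,0,0,-118,-4,0,-1],[0,0,0,-158,-6,0,-1],[0,0,0,-198,-8,0,-1]]

```text
time: 3.42
tool_pos: [506.8, -15.4, 296.8]
tcp_rot: [3.141, -0.0, 1.737]
contact_force: [0.7, 0.2, -0.4]
grip_width: 91.7
```

Call:
send_rows:
  targets:
    - [[0,0,0,-40,-8,0,-1],[0,0,0,-80,-16,0,-1],[0,0,0,-120,-24,0,-1],[0,0,0,-155,-32,0,-1],[0,0,0,-175,-36,0,-1]]

```text
time: 3.83
tool_pos: [499.8, -195.9, 296.5]
tcp_rot: [-3.141, 0.001, 1.734]
contact_force: [-0.1, -0.1, -0.5]
grip_width: 91.4
```

Call:
send_rows:
  targets:
    - [[0,0,0,0,0,0,-1],[0,0,0,0,0,0,-1]]

```text
time: 4.0
tool_pos: [500.3, -193.3, 296.4]
tcp_rot: [-3.141, -0.001, 1.734]
contact_force: [1.1, 0.3, -0.0]
grip_width: 91.8
```

Run:
```python
from h import *
togo([497,-200,300],99)
m=camera_model('wrist'); snap('wrist','w2')
for l,z in [('gauge',8),('collar_face',42),('stand',0)]:
  for r in place_of(l,'wrist')[:4]: print(l,round(r['conf'],2),np.round(r['location'],1),at_z(m,r['location'],z).round(1))
a=cv2.imread('pics/w2.png'); 
cv2.imwrite('pics/w2c.png',cv2.resize(a[100:300,180:420],None,fx=3.3,fy=3,interpolation=2))
```

```text
t 4.0 pos [ 500.3 -193.3  296.4] rot [-1.7998e+02 -6.0000e-02  9.9350e+01] F [ 1.1  0.3 -0. ] w 91.8
shift [-6.1 -4.3 -3.6]
turn [-0.02 -0.06  0.35]
gauge 0.72 [166.9 274.8] [ 492.  -197.4    8. ]
gauge 0.56 [154.8 201.1] [ 393.4 -197.3    8. ]
collar_face 0.83 [170.3 271.8] [ 488.6 -195.7   42. ]
collar_face 0.62 [159.6 196.4] [ 395.4 -197.7   42. ]
stand 0.56 [165.1 272.3] [ 488.3 -197.1    0. ]
```

View pics/w2.png

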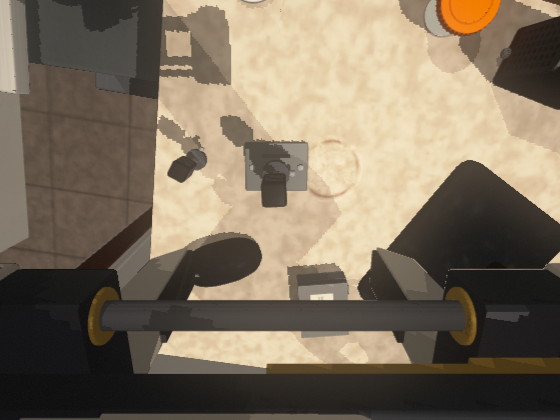

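View pics/w2c.png

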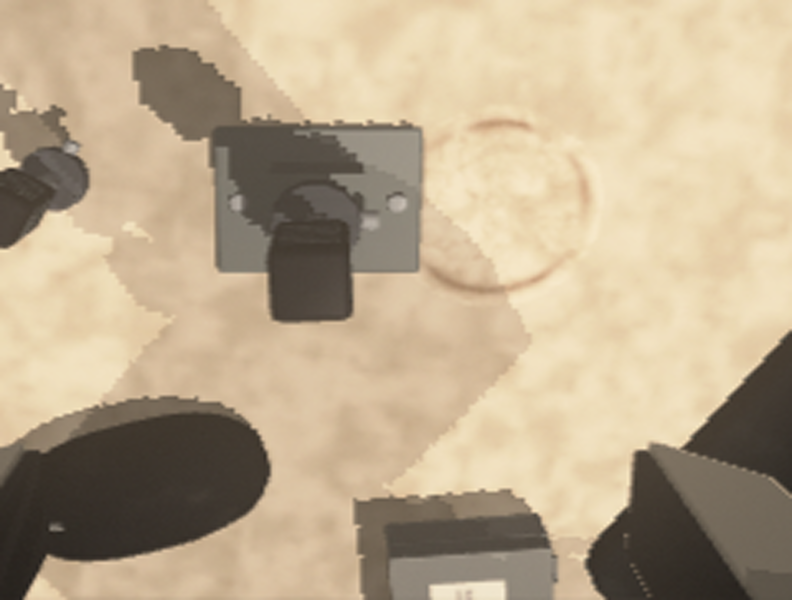

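Run:
```python
from h import *
a=cv2.imread('pics/w2.png'); 
cv2.imwrite('pics/w2d.png',cv2.convertScaleAbs(cv2.resize(a[160:215,245:305],None,fx=10,fy=10,interpolation=2),alpha=2.2))
m=camera_model('wrist'); print(at_z(m,[194,274.2],148))
for r in regions_of('gauge','wrist'):
    ys,xs=np.nonzero(r['region']); print(r['conf'],xs.min(),xs.max(),ys.min(),ys.max())
```

```text
[ 494.43236742 -195.40426137  148.        ]
0.94 167 206 146 181
0.69 261 293 160 207
```

View pics/w2d.png

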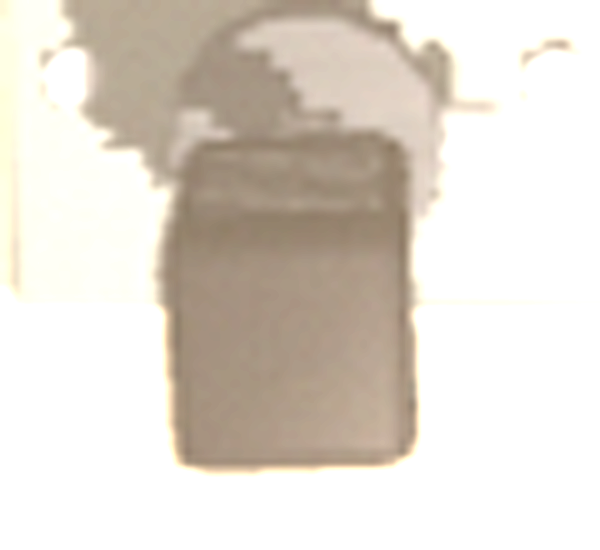

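Run:
```python
from h import *
m=camera_model('wrist'); print(at_z(m,[194.3,274.2],148),at_z(m,[175.2,275.5],56), at_z(m,[175.2,275.5],56))
t=camera_model('top'); print(at_z(t,[226.3,357.9],148), at_z(t,[227.2,239.6],80))
# stand foot plate corners crop w2c -> px
for c in [(213,128),(421,126),(421,271),(218,271)]: print(at_z(m,[100+c[1]/3,180+c[0]/3.3],6).round(1))
a=cv2.imread('pics/top0.png'); im=cv2.cvtColor(a,cv2.COLOR_BGR2RGB)
for b in bores(im,t): print(b[0],b[2],b[3].round(1),b[4].round(1))
```

```text
[ 494.49306506 -195.9402882   148.        ] [ 494.43291    -197.53536372   56.        ] [ 494.43291    -197.53536372   56.        ]
[ 490.44707244 -195.52744694  148.        ] [498.63441582 162.31954811  80.        ]
[ 448.3 -172.1    6. ]
[ 529.8 -157.6    6. ]
[ 542.1 -221.9    6. ]
[ 458.9 -235.9    6. ]
31 [212.41935484 258.93548387] [544.4 102.1  80. ] [544.6 102.1  80. ]
32 [219.65625 249.     ] [522.  133.1  80. ] [522.4 133.   80. ]
686 [247.66909621 397.68075802] [ 429.9 -326.8   80. ] [ 430.4 -328.1   80. ]
```

Call:
send_rows:
  targets:
    - [[0,0,-1,-1,-3,30,-1],[0,0,-2,-2.2,-6.2,65,-1],[0,0,-2,-2.2,-6.2,100,-1],[0,0,-2,-2.2,-6.2,125,-1],[0,0,-2,-2.2,-6.2,140,-1]]

```text
time: 4.67
tool_pos: [493.3, -195.4, 153.8]
tcp_rot: [-3.138, -0.003, 1.77]
contact_force: [-0.3, 0.5, -0.1]
grip_width: 92.2
```

Run:
```python
from h import *
togo([494.5,-196.5,105],101.3)
m=camera_model('wrist'); snap('wrist','w3')
```

```text
t 4.67 pos [ 493.3 -195.4  153.8] rot [-1.7982e+02 -1.7000e-01  1.0142e+02] F [-0.3  0.5 -0.1] w 92.2
shift [-1.5  1.1 48.8]
turn [-0.18 -0.17  0.12]
```

View pics/w3.png

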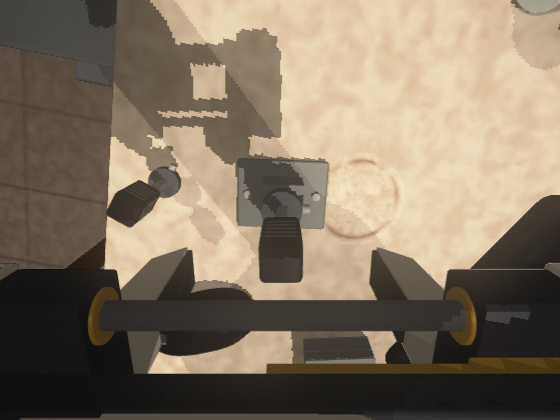

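The handle (rows 218–282, cols 259–303) sits midway between the fingers and squares up with them. I'll descend and close.

Call:
send_rows:
  targets:
    - [[0,0,0,-1,0.5,20,-1],[0,0,0,-1.5,1,40,-1],[0,0,0,-1.5,1,49,-1],[0,0,0,-1.5,1,49,-1]]

```text
time: 5.05
tool_pos: [495.2, -197.5, 106.5]
tcp_rot: [-3.139, -0.002, 1.77]
contact_force: [-0.8, 0.3, 0.5]
grip_width: 91.7
```

Call:
send_rows:
  targets:
    - [[0,0,0,0,0,0,-0.4],[0,0,0,0,0,0,0],[0,0,0,0,0,0,0.2],[0,0,0,0,0,0,0.4],[0,0,0,0,0,0,0.6]]

```text
time: 5.47
tool_pos: [496.2, -198.7, 108.5]
tcp_rot: [3.141, 0.001, 1.769]
contact_force: [0.1, -0.0, 0.9]
grip_width: 63.0
```

Call:
send_rows:
  targets:
    - [[0,0,0,0,0,0,1],[0,0,0,0,0,0,1],[0,0,0,0,0,0,1]]

```text
time: 5.72
tool_pos: [495.9, -198.6, 107.8]
tcp_rot: [3.141, 0.0, 1.769]
contact_force: [0.1, -0.3, -0.5]
grip_width: 43.0
```

Run:
```python
from h import *
togo([494.5,-196.5,105],101.3)
print(get_obs()['moment'])
m=camera_model('wrist'); snap('wrist','w4')
```

```text
t 5.72 pos [ 495.9 -198.6  107.8] rot [179.99   0.   101.33] F [ 0.1 -0.3 -0.5] w 43.0
shift [ 2.3 -0.9  2.8]
turn [0.01 0.   0.03]
[-0.04130908  0.01239929 -0.01086261]
```

View pics/w4.png

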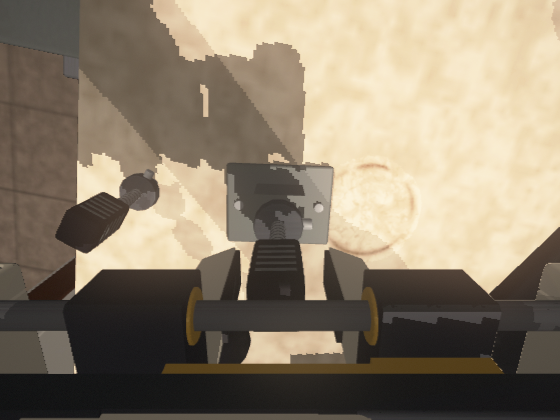

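Call:
send_rows:
  targets:
    - [[0,0,0,1,-1.2,1.5,0.4],[0,0,0,2,-2.5,2.5,0.4]]

```text
time: 5.93
tool_pos: [492.9, -197.0, 105.0]
tcp_rot: [-3.142, -0.0, 1.769]
contact_force: [0.8, -0.0, -0.0]
grip_width: 28.7
```

Call:
send_rows:
  targets:
    - [[0,0,0,0,0,0,1],[0,0,0,0,0,0,1],[0,0,0,0,0,0,1],[0,0,0,0,0,0,1],[0,0,0,0,0,0,1]]

```text
time: 6.35
tool_pos: [492.9, -197.0, 105.1]
tcp_rot: [-3.141, -0.0, 1.769]
contact_force: [0.5, -0.2, -2.6]
grip_width: 23.6
```

Run:
```python
from h import *
togo([494.5,-196.5,105],101.3)
print(get_obs()['moment'])
m=camera_model('wrist'); snap('wrist','w5')
```

```text
t 6.35 pos [ 492.9 -197.   105.1] rot [-1.7999e+02 -1.0000e-02  1.0133e+02] F [ 0.5 -0.2 -2.6] w 23.6
shift [0.2 1.6 0.1]
turn [-0.01 -0.01  0.03]
[-0.08543238 -0.0095178  -0.01144945]
```

View pics/w5.png

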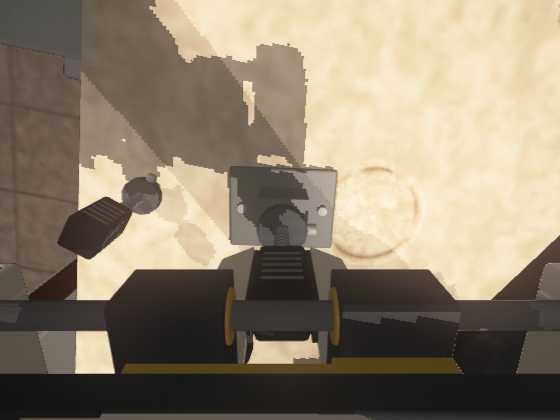

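Call:
send_rows:
  targets:
    - [[0,0,0,0,0,-10,1],[0,0,0,0,0,-25,1],[0,0,0,0,0,-50,1],[0,0,0,0,0,-80,1],[0,0,0,0,0,-108,1]]

```text
time: 6.82
tool_pos: [492.8, -197.0, 215.2]
tcp_rot: [3.142, -0.0, 1.769]
contact_force: [0.5, -0.7, -1.7]
grip_width: 23.8
```

Call:
send_rows:
  targets:
    - [[0,0,0,0,0,0,1],[0,0,0,0,0,0,1]]

```text
time: 6.98
tool_pos: [493.8, -197.5, 215.4]
tcp_rot: [3.138, 0.003, 1.769]
contact_force: [0.4, 0.3, -2.2]
grip_width: 24.1
```

Run:
```python
from h import *
togo([498.5,164,225],101.3)
m=camera_model('wrist'); snap('wrist','w6'); snap('scene','s6')
for l in ['rod_tip','collar_face','gauge']:
  for c in ['wrist','scene']:
    for r in place_of(l,c)[:2]: print(c,l,round(r['conf'],2),np.round(r['location'],1),at_z(camera_model(c),r['location'],116 if l!='collar_face' else 151).round(1))
```

```text
t 6.98 pos [ 493.8 -197.5  215.4] rot [1.7980e+02 1.7000e-01 1.0134e+02] F [ 0.4  0.3 -2.2] w 24.1
shift [353.5  75.7 -10.4]
turn [0.2  0.17 0.04]
wrist rod_tip 0.71 [160.5 191.9] [ 418.3 -172.1  116. ]
scene rod_tip 0.83 [274.6 299.3] [ 296.8 -265.7  116. ]
scene rod_tip 0.54 [187.6 233.5] [456.9 109.6 116. ]
wrist collar_face 0.86 [226.7 279.7] [ 491.5 -198.3  151. ]
wrist collar_face 0.59 [163.4 184.2] [ 421.7 -167.3  151. ]
scene collar_face 0.48 [269.5 298.6] [ 278.  -276.7  151. ]
scene collar_face 0.41 [212.6 328.5] [ 497.2 -199.9  151. ]
wrist gauge 0.8 [160.4 190.8] [ 417.8 -172.4  116. ]
wrist gauge 0.63 [206.8 283.7] [ 494.  -194.6  116. ]
scene gauge 0.64 [201.5 301.2] [533.1 -84.1 116. ]
scene gauge 0.61 [275.9 302.5] [ 298.3 -273.6  116. ]
```

View pics/w6.png

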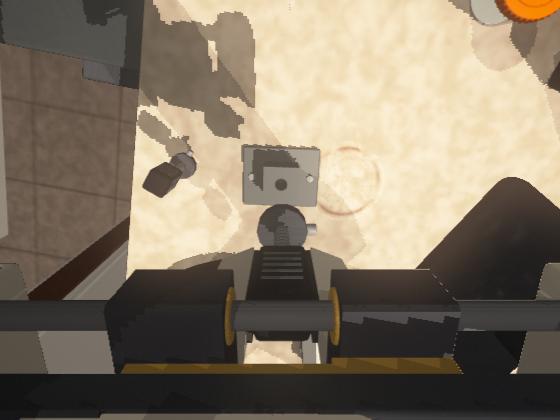

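View pics/s6.png

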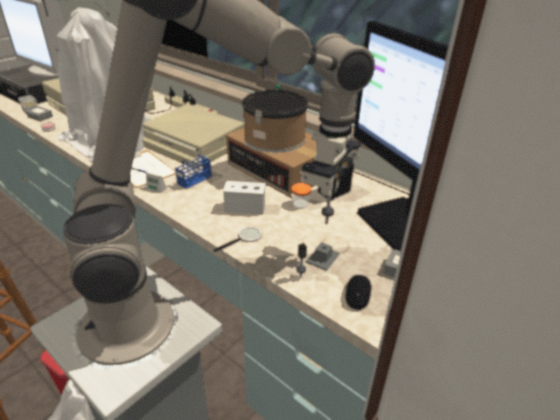

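```bash
cat >> h.py <<'E'
def hole(im,m,rc,r,z,thr=None):
    g=cv2.GaussianBlur(cv2.cvtColor(im,cv2.COLOR_RGB2GRAY),(0,0),0.6).astype(float)
    y0,x0=int(rc[0])-r,int(rc[1])-r
    p=g[y0:y0+2*r+1,x0:x0+2*r+1]
    if thr is None: thr=(np.percentile(p,3)+np.percentile(p,75))/2
    big=cv2.resize(p,None,fx=8,fy=8,interpolation=cv2.INTER_CUBIC)
    n,l,s,c=cv2.connectedComponentsWithStats((big<thr).astype(np.uint8))
    k=l[big.shape[0]//2,big.shape[1]//2]
    if k==0: k=1+np.argmin([np.hypot(*(c[i]-big.shape[0]/2)) for i in range(1,n)])
    cc=(y0+(c[k][1]+.5)/8-.5,x0+(c[k][0]+.5)/8-.5)
    print('thr',round(thr),'px',np.round(cc,2),'size',s[k][2:]/8.)
    return at_z(m,cc,z)
E
python3 - <<'E'
from h import *
im=cv2.cvtColor(cv2.imread('pics/w6.png'),cv2.COLOR_BGR2RGB); m=camera_model('wrist')
print(hole(im,m,(184,281),9,38))
cv2.imwrite('pics/w6c.png',cv2.resize(cv2.imread('pics/w6.png')[150:260,225:335],None,fx=5,fy=5,interpolation=2))
E
```

```text
thr 109 px [184.3  280.61] size [ 12.125  11.75  902.625]
[ 491.64690095 -196.00345995   38.        ]
```

View pics/w6c.png

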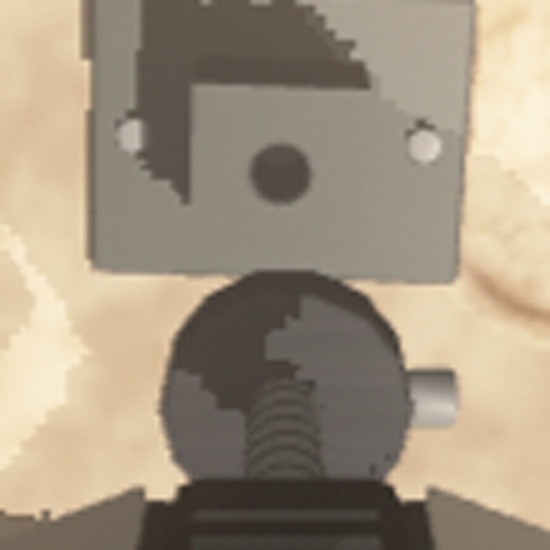

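Call:
send_rows:
  targets:
    - [[0,0,0,15,3,-15,1],[0,0,0,50,11,-30,1],[0,0,0,88,19,-42,1],[0,0,0,126,27,-42,1],[0,0,0,164,35,-42,1]]

```text
time: 7.8
tool_pos: [495.1, -28.0, 255.8]
tcp_rot: [3.14, 0.0, 1.768]
contact_force: [0.8, 0.2, -2.1]
grip_width: 23.9
```

Call:
send_rows:
  targets:
    - [[0,0,0,38,8,0,1],[0,0,0,76,16,0,1],[0,0,0,114,24,0,1],[0,0,0,150,32,0,1],[0,0,0,175,37,0,1]]

```text
time: 8.22
tool_pos: [496.5, 152.6, 255.0]
tcp_rot: [-3.141, -0.001, 1.77]
contact_force: [-0.6, -0.5, -1.2]
grip_width: 23.9
```

Call:
send_rows:
  targets:
    - [[0,0,0,10,2,0,1],[0,0,0,14,3,0,1],[0,0,0,14,3,0,1],[0,0,0,14,3,0,1],[0,0,0,14,3,0,1]]

```text
time: 8.63
tool_pos: [497.3, 162.4, 255.1]
tcp_rot: [-3.141, 0.0, 1.767]
contact_force: [0.0, -0.2, -1.5]
grip_width: 23.7
```

Run:
```python
from h import *
togo([498.5,164,257],101.3)
m=camera_model('wrist'); snap('wrist','w7'); togo([498.5,164,257],101.3)
a=cv2.imread('pics/w7.png'); cv2.imwrite('pics/w7c.png',cv2.resize(a[130:280,190:360],None,fx=4,fy=4,interpolation=2))
```

```text
t 8.63 pos [497.3 162.4 255.1] rot [-1.7998e+02  2.0000e-02  1.0123e+02] F [ 0.  -0.2 -1.5] w 23.7
shift [ 1.4  1.4 -1.9]
turn [-0.02  0.02 -0.07]
t 8.68 pos [497.4 162.4 255.2] rot [-1.7999e+02  1.0000e-02  1.0123e+02] F [ 0.3 -0.2 -1.3] w 23.9
shift [ 1.3  1.4 -1.8]
turn [-0.01  0.01 -0.07]
```

View pics/w7c.png

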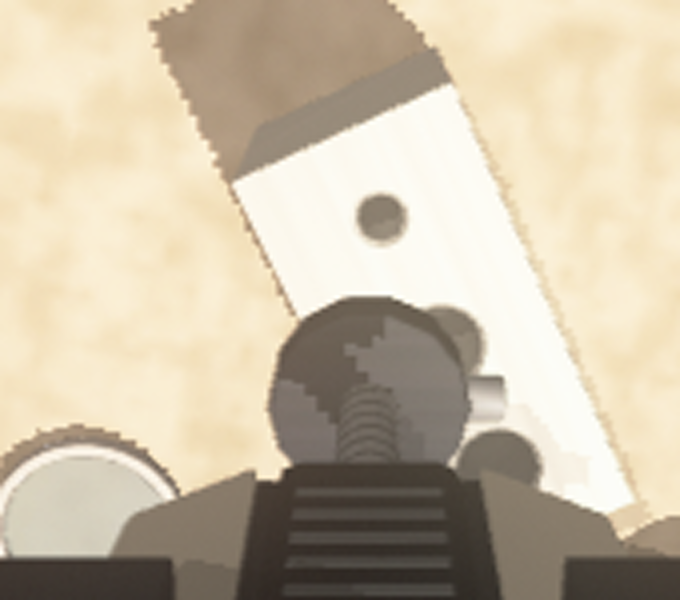

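Run:
```python
from h import *
im=cv2.cvtColor(cv2.imread('pics/w7.png'),cv2.COLOR_BGR2RGB); m=camera_model('wrist')
p=hole(im,m,(184,285),9,80); print(p)
p2=hole(im,m,(184,285),9,80,thr=170); print(p2)
t=p-np.array([-1.25,1.0,0]); t[2]=205; togo(t,101.3)
```

```text
thr 190 px [183.98 284.88] size [ 12.25   11.875 918.5  ]
[500.73536119 164.11020218  80.        ]
thr 170 px [183.89 284.82] size [ 11.375  11.    797.   ]
[500.6490794  164.18482759  80.        ]
t 8.68 pos [497.4 162.4 255.2] rot [-1.7999e+02  1.0000e-02  1.0123e+02] F [ 0.3 -0.2 -1.3] w 23.9
shift [-0.2  4.7 50.2]
turn [-0.01  0.01 -0.07]
```

Call:
send_rows:
  targets:
    - [[0,0,0,0,2.5,12,1],[0,0,0,-0.2,4.7,30,1],[0,0,0,-0.2,4.7,48,1],[0,0,0,-0.2,4.7,60,1],[0,0,0,-0.2,4.7,65,1]]

```text
time: 9.1
tool_pos: [501.1, 163.2, 188.4]
tcp_rot: [-3.138, -0.0, 1.767]
contact_force: [0.0, -0.4, -1.4]
grip_width: 23.7
```

Call:
send_rows:
  targets:
    - [[0,0,0,0,0,0,1],[0,0,0,0,0,0,1],[0,0,0,0,0,0,1]]

```text
time: 9.35
tool_pos: [502.5, 164.3, 191.3]
tcp_rot: [3.14, 0.0, 1.768]
contact_force: [0.4, 0.0, -1.8]
grip_width: 24.0
```

Run:
```python
from h import *
togo([501.9,163.1,177],101.3); print(get_obs()['moment'])
m=camera_model('wrist'); snap('wrist','w8'); snap('scene','s8')
a=cv2.imread('pics/w8.png'); cv2.imwrite('pics/w8c.png',cv2.resize(a[130:280,190:360],None,fx=4,fy=4,interpolation=2))
a=cv2.imread('pics/s8.png'); cv2.imwrite('pics/s8c.png',cv2.resize(a[130:240,190:300],None,fx=5,fy=5,interpolation=2))
```

```text
t 9.35 pos [502.5 164.3 191.3] rot [179.89   0.   101.3 ] F [ 0.4  0.  -1.8] w 24.0
shift [-1.  -0.8 14.3]
turn [0.11 0.   0.  ]
[-0.06339569  0.06103547 -0.00664974]
```

View pics/w8c.png

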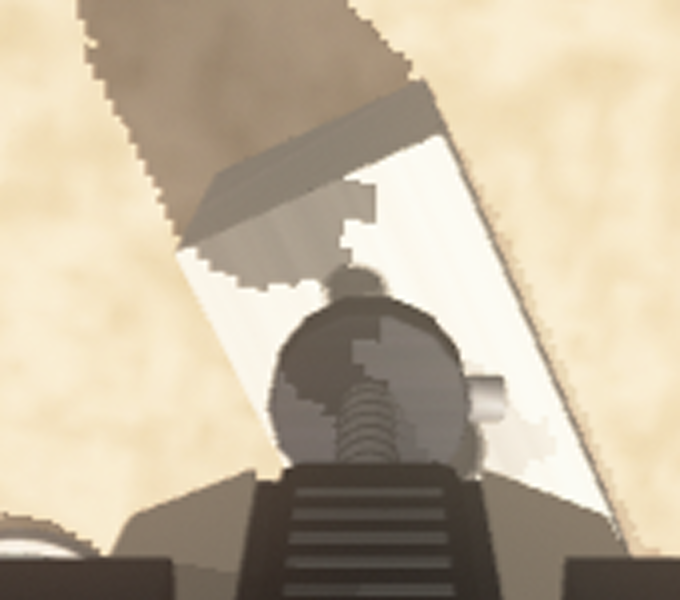

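View pics/s8c.png

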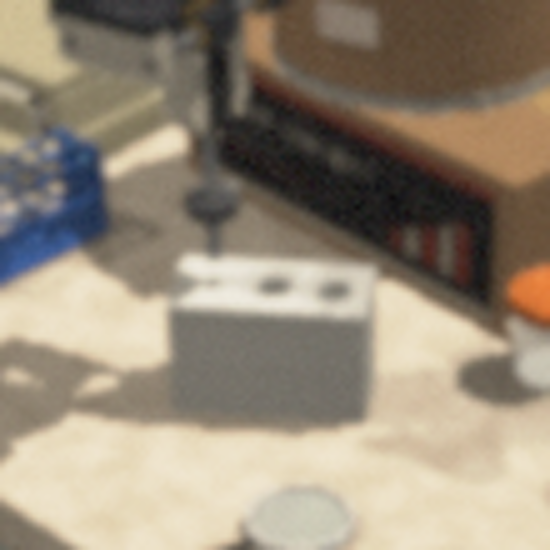

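Call:
send_rows:
  targets:
    - [[0,0,0,0,0,2,1],[0,0,0,0,0,4,1],[0,0,0,0,0,4,1],[0,0,0,0,0,4,1],[0,0,0,0,0,4,1]]

```text
time: 9.87
tool_pos: [501.8, 164.5, 186.2]
tcp_rot: [-3.142, -0.0, 1.769]
contact_force: [-1.1, 0.2, -2.2]
grip_width: 24.2
```

Run:
```python
from h import *
togo([501.9,163.1,177],101.3); print(get_obs()['moment'],get_obs()['dq'].round(3))
t=camera_model('scene')
for c in [(215,255),(213,281),(276,286),(333,290)]: print((130+c[1]/5,190+c[0]/5),at_z(t,(130+c[1]/5,190+c[0]/5),80))
print(proj(t,[501.9,163.1,80]),proj(t,[501.9,163.1,94]))
snap('top','t9'); a=cv2.imread('pics/t9.png'); cv2.imwrite('pics/t9c.png',cv2.resize(a[190:260,200:300],None,fx=6,fy=6,interpolation=2))
```

```text
t 9.87 pos [501.8 164.5 186.2] rot [-180.     -0.    101.34] F [-1.1  0.2 -2.2] w 24.2
shift [-1.4 -0.2  9.2]
turn [-0.   -0.    0.04]
[-0.04745194  0.03827817  0.00285292] [-0.     0.001 -0.001  0.    -0.001  0.002]
(181.0, 233.0) [523.4397077  182.38947684  80.        ]
(186.2, 232.6) [500.53426284 160.59254435  80.        ]
(187.2, 245.2) [522.77038076 127.47272297  80.        ]
(188.0, 256.6) [543.2313835   98.08973707  80.        ]
(np.float64(185.7479719994283), np.float64(232.3539402619953)) (np.float64(181.89589030195597), np.float64(232.15817971205124))
```

Call:
send_rows:
  targets:
    - [[0,0,0,-1,0,0,1],[0,0,0,-1.4,0,2,1],[0,0,0,-1.4,0,4,1],[0,0,0,-1.4,0,5,1],[0,0,0,-1.4,0,6,1]]

```text
time: 10.33
tool_pos: [502.0, 163.1, 180.0]
tcp_rot: [-3.141, -0.0, 1.769]
contact_force: [-0.0, -0.7, -1.4]
grip_width: 23.9
```

Call:
send_rows:
  targets:
    - [[0,0,0,0,0,1,1],[0,0,0,0,0,2,1],[0,0,0,0,0,3,1],[0,0,0,0,0,4,1],[0,0,0,0,0,4,1]]

```text
time: 10.75
tool_pos: [502.0, 163.1, 176.0]
tcp_rot: [-3.141, -0.0, 1.769]
contact_force: [0.7, -0.4, -1.9]
grip_width: 23.8
```

Call:
send_rows:
  targets:
    - [[0,0,0,0,0,1,1],[0,0,0,0,0,2,1],[0,0,0,0,0,3,1],[0,0,0,0,0,4,1],[0,0,0,0,0,4,1]]

```text
time: 11.17
tool_pos: [501.5, 163.8, 172.8]
tcp_rot: [-3.141, -0.002, 1.768]
contact_force: [-3.1, 2.1, 1.8]
grip_width: 23.9
```

Call:
send_rows:
  targets:
    - [[0,0,0,0,0,1,1],[0,0,0,0,0,2,1],[0,0,0,0,0,3,1],[0,0,0,0,0,4,1],[0,0,0,0,0,4,1]]

```text
time: 11.58
tool_pos: [501.0, 163.8, 167.7]
tcp_rot: [-3.139, -0.002, 1.769]
contact_force: [-3.8, 3.5, 0.1]
grip_width: 24.4
```

Call:
send_rows:
  targets:
    - [[0,0,0,0.6,-0.6,0,1],[0,0,0,1.2,-1.2,0,1],[0,0,0,1.2,-1.2,1,1],[0,0,0,1.2,-1.2,2,1],[0,0,0,1.2,-1.2,2,1]]

```text
time: 12.0
tool_pos: [500.7, 164.0, 166.1]
tcp_rot: [-3.142, -0.0, 1.769]
contact_force: [-1.7, 1.4, -1.3]
grip_width: 24.0
```

Run:
```python
from h import *
togo([501,163.8,165],101.3); print(get_obs()['moment'])
snap('wrist','w10'); snap('scene','s10')
a=cv2.imread('pics/w10.png'); b=cv2.imread('pics/s10.png'); cv2.imwrite('pics/c10.png',np.hstack([cv2.resize(a[150:290,200:360],None,fx=2.5,fy=2.5,interpolation=2),cv2.resize(b[140:210,200:270],None,fx=5,fy=5,interpolation=2)]))
```

```text
t 12.0 pos [500.7 164.  166.1] rot [-180.     -0.    101.33] F [-1.7  1.4 -1.3] w 24.0
shift [-0.3  0.3  1.1]
turn [-0.   -0.    0.03]
[ 0.41711511  0.57993528 -0.00325362]
```

View pics/c10.png

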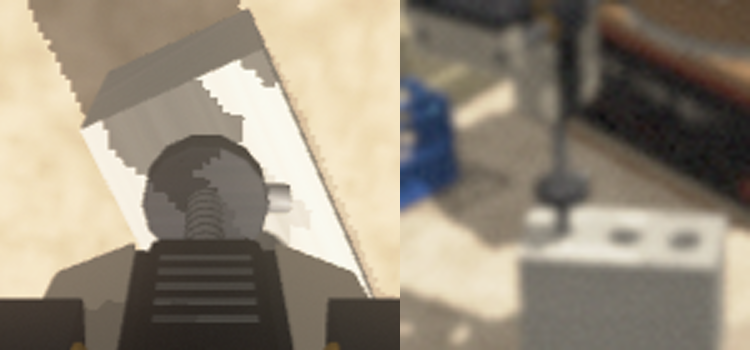

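Call:
send_rows:
  targets:
    - [[0,0,0,0.3,-0.3,1,1],[0,0,0,0.6,-0.6,3,1],[0,0,0,0.6,-0.6,5,1],[0,0,0,0.6,-0.6,7,1],[0,0,0,0.6,-0.6,8,1]]

```text
time: 12.52
tool_pos: [500.2, 164.3, 157.9]
tcp_rot: [3.141, 0.0, 1.769]
contact_force: [-0.7, 0.4, -1.4]
grip_width: 24.2
```

Call:
send_rows:
  targets:
    - [[0,0,0,0,0,1,1],[0,0,0,0,0,3,1],[0,0,0,0,0,5,1],[0,0,0,0,0,7,1],[0,0,0,0,0,8,1]]

```text
time: 12.93
tool_pos: [499.8, 164.5, 149.9]
tcp_rot: [-3.141, -0.0, 1.769]
contact_force: [0.2, 0.5, -2.6]
grip_width: 23.8
```

Call:
send_rows:
  targets:
    - [[0,0,0,0,0,1,1],[0,0,0,0,0,2,1],[0,0,0,0,0,3,1],[0,0,0,0,0,4,1],[0,0,0,0,0,5,1]]

```text
time: 13.35
tool_pos: [500.0, 164.6, 145.2]
tcp_rot: [3.141, -0.0, 1.769]
contact_force: [0.1, -0.1, -2.1]
grip_width: 23.8
```

Call:
send_rows:
  targets:
    - [[0,0,0,0,0,1,1],[0,0,0,0,0,2,1],[0,0,0,0,0,3,1],[0,0,0,0,0,4,1],[0,0,0,0,0,5,1]]

```text
time: 13.77
tool_pos: [500.0, 164.5, 140.5]
tcp_rot: [3.141, -0.0, 1.769]
contact_force: [-1.9, -0.3, 2.6]
grip_width: 23.4
```

Call:
send_rows:
  targets:
    - [[0,0,0,0,0,0.6,1],[0,0,0,0,0,1.2,1],[0,0,0,0,0,1.8,1],[0,0,0,0,0,2.4,1],[0,0,0,0,0,3,1]]

```text
time: 14.18
tool_pos: [500.0, 164.5, 137.2]
tcp_rot: [3.141, -0.0, 1.769]
contact_force: [-1.5, -0.8, 1.1]
grip_width: 23.8
```

Call:
send_rows:
  targets:
    - [[0,0,0,0,0,0.6,1],[0,0,0,0,0,1.2,1],[0,0,0,0,0,1.8,1],[0,0,0,0,0,2.4,1],[0,0,0,0,0,3,1]]

```text
time: 14.6
tool_pos: [500.0, 164.5, 134.2]
tcp_rot: [3.141, -0.0, 1.769]
contact_force: [-0.0, -0.1, 1.9]
grip_width: 23.9
```

Call:
send_rows:
  targets:
    - [[0,0,0,0,0,0.5,1],[0,0,0,0,0,1,1],[0,0,0,0,0,1.5,1],[0,0,0,0,0,2,1]]

```text
time: 14.93
tool_pos: [500.0, 164.5, 132.2]
tcp_rot: [3.141, -0.0, 1.769]
contact_force: [-0.5, -0.8, 2.3]
grip_width: 24.1
```

Call:
send_rows:
  targets:
    - [[0,0,0,0,0,0.5,1],[0,0,0,0,0,1,1],[0,0,0,0,0,1.5,1],[0,0,0,0,0,2,1]]

```text
time: 15.27
tool_pos: [500.0, 164.5, 130.2]
tcp_rot: [3.141, -0.0, 1.769]
contact_force: [0.1, -0.3, 1.4]
grip_width: 24.0
```

Call:
send_rows:
  targets:
    - [[0,0,0,0,0,0.4,1],[0,0,0,0,0,0.8,1],[0,0,0,0,0,1.2,1],[0,0,0,0,0,1.6,1]]

```text
time: 15.6
tool_pos: [500.0, 164.5, 128.6]
tcp_rot: [3.141, -0.0, 1.769]
contact_force: [0.1, -0.8, 1.9]
grip_width: 24.0
```

Call:
send_rows:
  targets:
    - [[0,0,0,0,0,0.4,1],[0,0,0,0,0,0.8,1],[0,0,0,0,0,1.2,1],[0,0,0,0,0,1.6,1]]

```text
time: 15.93
tool_pos: [500.0, 164.5, 127.0]
tcp_rot: [3.141, -0.0, 1.769]
contact_force: [0.1, -2.3, 1.8]
grip_width: 23.7
```

Call:
send_rows:
  targets:
    - [[0,0,0,0,0,0.4,1],[0,0,0,0,0,0.8,1],[0,0,0,0,0,1.2,1],[0,0,0,0,0,1.6,1]]

```text
time: 16.27
tool_pos: [500.0, 164.5, 125.4]
tcp_rot: [3.141, -0.0, 1.769]
contact_force: [-0.3, -0.7, 1.6]
grip_width: 24.2
```

Call:
send_rows:
  targets:
    - [[0,0,0,0,0,0.4,1],[0,0,0,0,0,0.8,1],[0,0,0,0,0,1.2,1],[0,0,0,0,0,1.6,1]]

```text
time: 16.6
tool_pos: [500.0, 164.5, 123.8]
tcp_rot: [3.141, -0.0, 1.769]
contact_force: [0.5, -0.4, 0.8]
grip_width: 23.4
```

Call:
send_rows:
  targets:
    - [[0,0,0,0,0,0.4,1],[0,0,0,0,0,0.8,1],[0,0,0,0,0,1.2,1],[0,0,0,0,0,1.6,1]]

```text
time: 16.93
tool_pos: [500.0, 164.5, 122.2]
tcp_rot: [3.142, -0.0, 1.769]
contact_force: [0.4, -0.3, 1.1]
grip_width: 24.0
```

Call:
send_rows:
  targets:
    - [[0,0,0,0,0,0.4,1],[0,0,0,0,0,0.8,1],[0,0,0,0,0,1.2,1],[0,0,0,0,0,1.6,1]]

```text
time: 17.27
tool_pos: [500.0, 164.5, 120.6]
tcp_rot: [3.141, -0.0, 1.769]
contact_force: [0.8, -1.1, 1.7]
grip_width: 23.8
```

Call:
send_rows:
  targets:
    - [[0,0,0,0,0,0.4,1],[0,0,0,0,0,0.8,1],[0,0,0,0,0,1.2,1],[0,0,0,0,0,1.6,1]]

```text
time: 17.6
tool_pos: [500.1, 164.6, 119.4]
tcp_rot: [3.141, 0.0, 1.769]
contact_force: [-1.3, -0.7, 8.8]
grip_width: 23.9
```

Call:
send_rows:
  targets:
    - [[0,0,0,0,0,0,1],[0,0,0,0,0,0,1]]

```text
time: 17.77
tool_pos: [500.1, 164.5, 119.5]
tcp_rot: [3.141, -0.0, 1.769]
contact_force: [-0.4, -1.4, 5.4]
grip_width: 23.3
```

Call:
send_rows:
  targets:
    - [[0,0,0,0,0,0.2,1],[0,0,0,0,0,0.4,1],[0,0,0,0,0,0.4,1],[0,0,0,0,0,0.4,1]]

```text
time: 18.1
tool_pos: [500.0, 164.6, 119.4]
tcp_rot: [3.141, -0.0, 1.769]
contact_force: [-1.2, -1.0, 7.5]
grip_width: 23.7
```

Call:
send_rows:
  targets:
    - [[0,0,0,0,0,0.3,1],[0,0,0,0,0,0.6,1],[0,0,0,0,0,0.6,1],[0,0,0,0,0,0.6,1]]

```text
time: 18.43
tool_pos: [500.1, 164.6, 119.3]
tcp_rot: [3.14, 0.0, 1.769]
contact_force: [-2.8, -0.6, 12.6]
grip_width: 23.8
```

Call:
send_rows:
  targets:
    - [[0,0,0,0,0,0,1],[0,0,0,0,0,0,1],[0,0,0,0,0,0,1],[0,0,0,0,0,0,1],[0,0,0,0,0,0,1]]

```text
time: 18.85
tool_pos: [500.1, 164.6, 119.3]
tcp_rot: [3.141, 0.0, 1.769]
contact_force: [-2.4, -0.3, 11.6]
grip_width: 23.8
```

Call:
send_rows:
  targets:
    - [[0,0,0,0,0,0,1],[0,0,0,0,0,0,1],[0,0,0,0,0,0,1],[0,0,0,0,0,0,1],[0,0,0,0,0,0,1]]

```text
time: 19.27
tool_pos: [500.1, 164.6, 119.3]
tcp_rot: [3.141, 0.0, 1.769]
contact_force: [-2.6, -1.1, 11.2]
grip_width: 23.7
```

Call:
send_rows:
  targets:
    - [[0,0,0,0,0,0,1],[0,0,0,0,0,0,1],[0,0,0,0,0,0,1],[0,0,0,0,0,0,1],[0,0,0,0,0,0,1]]

```text
time: 19.68
tool_pos: [500.1, 164.6, 119.3]
tcp_rot: [3.141, 0.0, 1.769]
contact_force: [-2.5, -1.5, 10.7]
grip_width: 24.3
```

Run:
```python
from h import *
togo([501,163.8,165],101.3); print(get_obs()['moment'])
fs=[]
for i in range(6):
    capture('scene'); fs.append(get_obs()['contact_force'].round(1).tolist())
print(fs)
snap('wrist','w11'); snap('scene','s11'); 
a=cv2.imread('pics/w11.png'); b=cv2.imread('pics/s11.png'); cv2.imwrite('pics/c11.png',np.hstack([cv2.resize(a[150:290,200:360],None,fx=2.5,fy=2.5,interpolation=2),cv2.resize(b[140:210,200:270],None,fx=5,fy=5,interpolation=2)]))
```

```text
t 19.68 pos [500.1 164.6 119.3] rot [179.94   0.   101.34] F [-2.5 -1.5 10.7] w 24.3
shift [ -1.    0.8 -45.7]
turn [0.06 0.   0.04]
[-0.40088295  0.73650064 -0.02606836]
[[-2.3, -1.7, 12.6], [-3.0, -1.2, 11.6], [-2.1, -1.5, 11.0], [-2.3, -1.3, 11.6], [-1.8, -1.5, 11.9], [-3.0, -1.8, 11.3]]
```

View pics/c11.png

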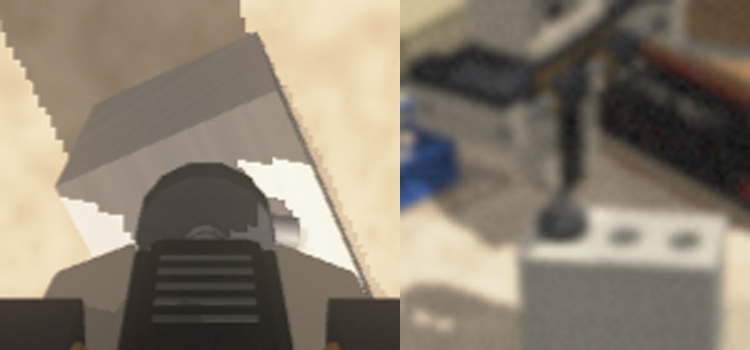

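Call:
send_rows:
  targets:
    - [[0,0,0,0,0,0,0.45],[0,0,0,0,0,0,0.4],[0,0,0,0,0,0,0.3],[0,0,0,0,0,0,0.2],[0,0,0,0,0,0,0]]

```text
time: 20.5
tool_pos: [499.8, 164.6, 117.7]
tcp_rot: [-3.141, -0.0, 1.769]
contact_force: [-0.3, -0.1, -0.4]
grip_width: 39.2
```

Call:
send_rows:
  targets:
    - [[0,0,0,0,0,0,-0.3],[0,0,0,0,0,0,-0.5],[0,0,0,0,0,0,-0.5],[0,0,0,0,0,0,-0.5]]

```text
time: 20.83
tool_pos: [499.9, 164.6, 118.0]
tcp_rot: [-3.142, -0.0, 1.769]
contact_force: [0.4, -0.5, 0.5]
grip_width: 65.1
```

Run:
```python
from h import *
togo([501,163.8,165],101.3)
snap('wrist','w12')
```

```text
t 20.83 pos [499.9 164.6 118. ] rot [-1.8000e+02 -1.0000e-02  1.0133e+02] F [ 0.4 -0.5  0.5] w 65.1
shift [ -0.9   0.9 -47. ]
turn [-0.   -0.01  0.03]
```

View pics/w12.png

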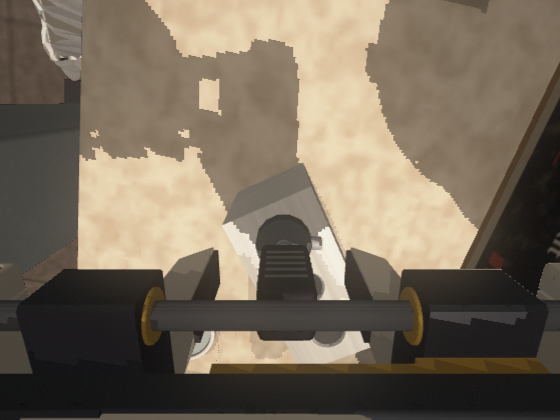

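The fingers (inner faces at cols 219 and 345) are clear of the handle (cols 258–318). I'll lift straight up.

Call:
send_rows:
  targets:
    - [[0,0,0,0,0,-8,-0.5],[0,0,0,0,0,-25,-0.5],[0,0,0,0,0,-50,-0.5],[0,0,0,0,0,-80,-0.5],[0,0,0,0,0,-115,-0.5]]

```text
time: 21.3
tool_pos: [499.1, 164.4, 233.9]
tcp_rot: [-3.139, -0.0, 1.769]
contact_force: [0.7, -0.7, -0.0]
grip_width: 68.8
```

Call:
send_rows:
  targets:
    - [[0,0,0,30,0,-30,-0.5],[0,0,0,0,0,-60,-0.5],[0,0,0,-35,0,-80,-0.5],[0,0,0,-70,0,-80,-0.5],[0,0,0,-70,0,-80,-0.5]]

```text
time: 21.72
tool_pos: [515.1, 91.5, 315.1]
tcp_rot: [3.138, 0.003, 1.765]
contact_force: [-0.2, -0.9, -0.2]
grip_width: 68.7
```

Run:
```python
from h import *
togo([501,163.8,165],101.3)
snap('wrist','w13'); m=camera_model('wrist')
for l,z in [('gauge',22),('collar_face',80)]:
    for r in place_of(l,'wrist')[:2]: print(l,r['conf'],r['location'],at_z(m,r['location'],z))
snap('scene','s13'); snap('top','t13'); 
a=cv2.imread('pics/w13.png'); b=cv2.imread('pics/s13.png'); c=cv2.imread('pics/t13.png'); cv2.imwrite('pics/c13.png',np.hstack([cv2.resize(b[120:220,200:280],(480,600),interpolation=2),cv2.resize(c[170:270,210:263],(318,600),interpolation=2)]))
```

```text
t 21.72 pos [515.1  91.5 315.1] rot [179.79   0.19 101.13] F [-0.2 -0.9 -0.2] w 68.7
shift [ 74.2  -0.4 149.9]
turn [ 0.21  0.19 -0.17]
gauge 0.79 [104.3, 279.4] [497.47962114 168.37957869  22.        ]
collar_face 0.7 [107.3, 279.1] [497.86998607 165.95669049  80.        ]
```

View pics/w13.png

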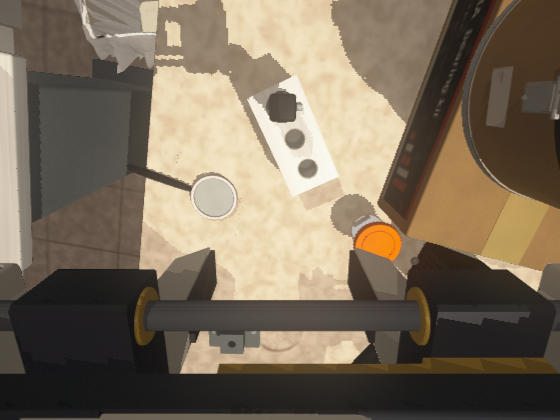

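View pics/c13.png

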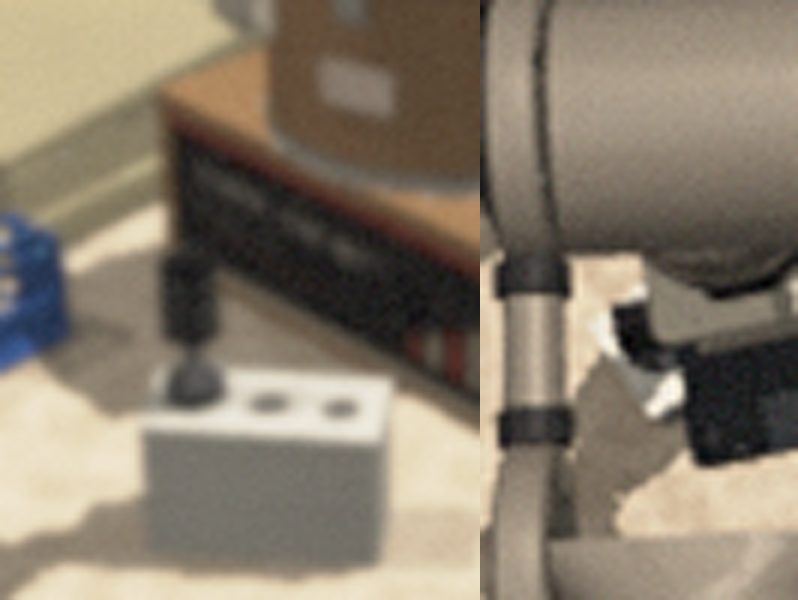

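Call:
send_rows:
  targets:
    - [[0,0,0,0,0,0,-0.5],[0,0,0,0,0,0,-0.5],[0,0,0,0,0,0,-0.5]]

```text
time: 22.22
tool_pos: [513.5, 96.5, 312.9]
tcp_rot: [-3.141, -0.0, 1.77]
contact_force: [0.3, -0.1, 0.7]
grip_width: 68.5
```

```bash
python3 -c "
from plant import *
print(close_job(), get_obs()['time'])"
```

```text
the job is handed in; nothing more can be done
the job is handed in; nothing more can be done
```

The larger gauge is standing upright in the narrow bore with its collar on the block. I handed the job in at about 22 s of the 64 s allowed.

- **Insertion:** I took the gauge from the stand and lowered the rod into the bore. It brushed the rim on the way in, with a few newtons sideways, and a shift of just over 1 mm cleared it. The collar met the block with about 3 N of drag, and the rod then bottomed at about 58 mm, within the 46 to 66 mm range.
- **Push on the bottom:** The wrist force stayed between 10.7 and 12.6 N for about 1.5 s. After allowing for the collar drag and the gauge's weight, that is roughly 10 N on the bottom. No reading passed 13 N. The bottom force itself is worked out from the wrist reading, not measured directly.
- **Last checks:** After letting go, the wrist and scene pictures show the gauge upright in the narrow bore with its collar on the block. The robot was clear of everything. I did not touch the bystanders, though I did not measure their positions again.
- **Disagreements:** Camera estimates of the bore position differed by up to about 5 mm. I relied on an offset measured at the stand's socket, and contact then corrected it by about 2 mm. The arm blocked the top camera's last view, so it could not confirm the result. Handing in gave no verdict.

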